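# Fit the shaving disc to the chocolate shaver

## Task

Pick up the chocolate-shaving disc by the bar on its top, turn it so that its three holes line up with the three studs on the sloping drive hub of the chocolate shaver, and slide it on, pushing past the spring catch until the disc lies flat against the hub and the catch has snapped back over its rim. Let go of it, and leave the jars and the round cutter where they stand.

Things in the scene. Friction and masses are not known exactly. Their poses are not given: they have to be found in the camera images.
- disc_center (a point): On the axis of the loose shaving disc (0.2 to 0.4 kg), 31 mm above its underside. Aluminium, 140 mm across, 8 mm thick, with a black upright grip bar (56 x 20 mm, top 62 mm above the disc's underside) in the middle of its upper face, in a flat collar 60 mm across and 4 mm high. z: out of the face with the bar (up at the start); x: along the bar; y: across the bar.
- disc_hole (a point): Centre of one of the disc's three through holes, on the disc's underside, in the disc's +x direction, in line with the bar. Holes: 15 mm diameter, 120 degrees apart, centres 45 mm from the disc's axis. Axes as the disc.
- hub (a point): Centre of the flat seat (96 mm across) of the shaver's drive hub, 135 mm above the table. z: out along its axis, 30 degrees from vertical, leaning to the shaver's front, which faces the robot's left or front left (towards +y); x: towards one of three studs. The hub turns about z, but so stiffly (0.6 N m) that it stays as found. When fitted, the disc's underside lies on the seat, z along z; any of three turns will do.
- stud_tip (a point): Tip of the stud that stands in the hub's +x direction, axes as the hub. The three steel studs stand along the hub's z, 120 degrees apart, centres 45 mm from its axis: 11 mm thick, 25 mm long above the seat, the last 9 mm tapered.
- shaver: The chocolate shaver, fixed: grey foot 180 x 150 mm, white sloping housing 195 x 135 mm whose steel face lies 10 mm below the seat. Origin on the table under the centre of the hub's seat; -x is its front (lower end), y along its width, z up.
- catch_nose (a point): Tip of the spring catch, a steel block 34 mm wide at the upper end of the housing. At rest it is 63.5 mm from the hub axis, 6.5 mm over a fitted disc's rim; the hook's underside is 11 mm above the seat. From 15 to 32 mm above the seat it has a ramp sloping outwards by 10 mm: a disc pushed straight down the studs (6 to 10 N) presses the catch out and passes it.
- catch (a joint): How far the spring catch is pushed outwards from the hub axis, m: 0 at rest, 0.013 at most. Its spring (250 N/m, 3 N at rest) returns it as soon as the rim has passed.
- sprinkle_jar: Bystander: sprinkle jar with a screw lid, 47 mm across, 63 mm tall; origin at the centre of its underside.
- cutter: Bystander: round steel pastry cutter ring, 64 mm across, 33 mm tall; origin at the centre of its underside.
- lustre_jar: Bystander: small lidded jar, 42 mm across and 42 mm tall; origin at the centre of its underside.
Things that resemble listed ones, but are neither listed nor needed, are in the scene too. Leave any blue or orange look-alike of the part that bears disc_center alone.

How it is judged:
By the outcome, as a careful person would: the job done as asked, in the order asked, and still so for the second after the job is handed in, with the robot touching nothing.
It also fails if it takes over 48 s, if anything falls off the work surface, if the arm or the gripper's body presses on something with over 40 N, if the wrist force passes 120 N, or if a joint passes its speed limit or range.

## Robot

A 6-joint arm with a two-finger parallel gripper is mounted at the origin on the work surface; the furniture and walls round the work are solid. World frame = base frame: x ahead of the robot, y to its left, z up, the work surface at z = 0. Lengths are in m, angles in rad, forces in N, time in s.
With the tool pointing down it reaches from about 0.425 to 0.95 m from the base axis. Payload 3.5 kg.
Tool frame: the origin (TCP) lies midway between the tips of the shut fingers; the grasp point (between the pads) lies robot.grasp_offset behind it (robot.grasp_offset is the distance from the TCP to the grasp point, in m); y points along the fingers, x is the direction in which the jaws open and shut, and the axes are right-handed (so a half turn about y gives the same grasp; the last joint's range is limited). The gripper opens to 85 mm and grips with 20 to 120 N. Pads are 22 mm wide; open, the fingers measure 114 mm over their backs; the gripper's body (76 mm by 85 mm) begins 54 mm behind the grasp point. The pads swing forward as they close: fully open they stand 13 mm farther back than shut.
Start: joints at [1.146, 0.286, 1.577, -0, 1.279, -0.15], TCP at [0.183, 0.65, 0.231] pointing down, gripper open.
Joint ranges: [-2.77, 2.77], [-0.9, 2.22], [0.21, 2.48], [-1.53, 4.67], [0.24, 2.81], [-2.84, 2.84]. Speed limits (rad/s): [2.79, 2.79, 3.14, 3.14, 3.14, 3.14].

## Interface

Orientations are given as [roll, pitch, yaw] about the fixed x, y, z axes, in that order (R = Rz(yaw) Ry(pitch) Rx(roll)).
In Python, from rig import robot gives the robot as it stands. The module is installed in compiled form; this text tells all that it offers.
- The arm moves only by the shell command python3 -m crank 'ROWS' [OPENING] [FORCE]. ROWS is JSON, a list of rows, each a list of 6 numbers: the shift along the tool's x, y, z in m, then the turn, a rotation vector about the tool's x, y, z in degrees. In form: [[dx, dy, dz, wx, wy, wz], ...]. A call has 1 to 20 rows; each row is the pose to reach, as a shift and turn from the pose commanded when the call began, along the tool's axes at that moment; what a row does not reach only later rows make up. A row lasts 1/10 s, in which the tool goes at most 50 mm and 8.59 degrees, less where a joint would pass 70% of its speed; a pose out of reach is approached as far as the arm can. A call with a gripper value outside its range is refused whole. OPENING is the opening, from 0 (shut) to 1 (fully open), set as the call begins (- or left out, the last holds). The fingers move at their own pace and stop on an object; FORCE is the grip in N (left out, the last holds). Time passes only in rows, so rows that repeat a pose let the fingers close. It gives the time, the measured TCP pose, the force and the opening at its end, in the units of the state.
- robot.sense(): the state, without advancing time (a new reading comes with each control period).
- robot.snapshot(name): name is "scene" or "top"; returns a dict with "image" (384x512x3 uint8, red, green, blue), "z_map" (384x512 float32, m along the optical axis (not along the pixel's ray), 0 where there is no reading), "intrinsics" (3x3 intrinsics, pixels), "position" and "attitude" of the camera in the world. Camera axes: x right, y down, z forward; pixel columns grow to the right and rows downward; lengths in m; the calibration is good to about 2 mm. A picture is of the moment at which its call begins.
- robot.hand_in(): hands the job in, once; it reports no verdict.
The state is a dict: "time": time; "qpos": joint angles; "qvel": joint speeds; "joint_torque": joint torques, N m; "tool_pos": TCP position; "ee_rot": TCP orientation; "wrist_force": force on the tool from outside, world axes, zero at the start; "torque": the same for the moment, N m; "finger_gap": finger opening in m.
Only numpy, scipy, OpenCV 4.12 (cv2) and the standard library are available. Lean on these libraries where they do the work, as an engineer would, in place of code of your own. Each camera call takes 0.05 s, during which the arm holds its last target.

## Working session

There is one attempt and no reset: what is moved stays moved. The work goes in short steps, Python scripts to look and compute and a shell command to move; the robot and the scene stay as the last step left them, time stands still between calls to the robot, and variables do not carry over. Pictures are saved under pics/ and viewed, and the job is handed in when it is done.

```bash
mkdir -p pics; ls; python3 - <<'E'
from rig import robot
import cv2,numpy as np,pickle
print(robot.sense(), robot.grasp_offset)
for n in("scene","top"):
    s=robot.snapshot(n); pickle.dump(s,open(n+"0.pkl","wb"))
    cv2.imwrite(f"pics/{n}0.png",s["image"][:,:,::-1]); print(n,s["intrinsics"],s["position"],s["attitude"],s["z_map"].min(),s["z_map"].max())
E
```

```text
pics
{'time': 0.0, 'qpos': array([ 1.14599027e+00,  2.87205668e-01,  1.57818566e+00, -1.08730373e-05,
        1.27858271e+00, -1.50025233e-01]), 'qvel': array([ 0.00059907,  0.00073641,  0.00046641,  0.00094016, -0.00029703,
       -0.00176818]), 'joint_torque': array([ 4.86522167e-04, -4.05977869e+01, -2.92628074e+01, -8.32409341e-05,
        5.81801301e-03,  6.33616295e-06]), 'tool_pos': array([0.1828683 , 0.64907429, 0.22991581]), 'ee_rot': array([-1.57045069,  0.00235618,  1.29601905]), 'wrist_force': array([-0.71077768,  0.57227689,  0.54930703]), 'torque': array([ 0.02978528,  0.00914174, -0.06002119]), 'finger_gap': 0.0855847003239231} 0.0187
scene [[433.2683918    0.         258.30694005]
 [  0.         433.2683918  188.96741253]
 [  0.           0.           1.        ]] [-0.15945447 -0.84106497  1.14637604] [-2.41225472  0.0191247  -0.60803275] 0.0 3.1010067
top [[489.25389417   0.         253.5533199 ]
 [  0.         489.25389417 179.5975495 ]
 [  0.           0.           1.        ]] [-0.25230598  0.07928877  1.8902221 ] [-2.7943261  -0.00408131 -1.81797228] 0.0 2.739899
```

View pics/scene0.png

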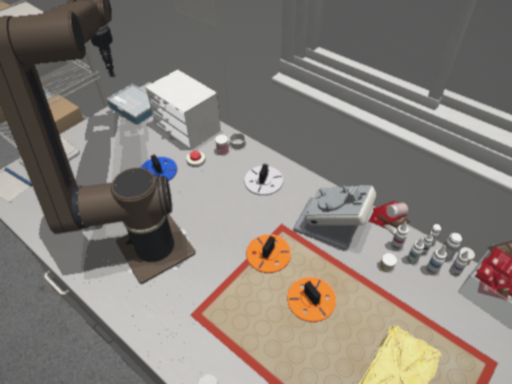

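View pics/top0.png

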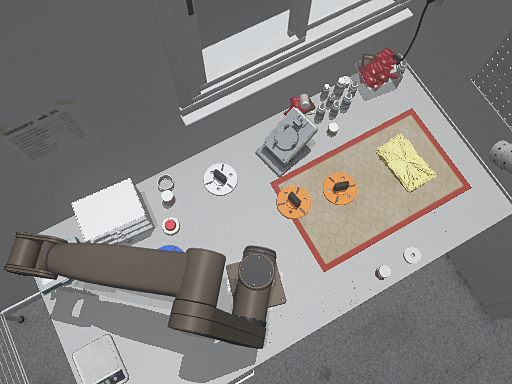

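The target candidates in the scene image are the silver disc (264,179), orange discs (269,252) and (312,298), and a blue disc (160,168). In the top image the silver one is at (220,179). I choose silver (aluminium) and will check it in a crop.

```bash
cat > h.py <<'E'
import numpy as np,cv2,pickle
from scipy.spatial.transform import Rotation as R
def load(n): return pickle.load(open(n+".pkl","rb"))
def cam(s): return R.from_euler('xyz',s["attitude"]).as_matrix(),np.array(s["position"]),np.array(s["intrinsics"])
def onz(s,u,v,z):
    A,p,K=cam(s); d=A@np.linalg.inv(K)@np.array([u,v,1.]); return p+d*(z-p[2])/d[2]
def proj(s,P):
    A,p,K=cam(s); c=(np.atleast_2d(P)-p)@A; q=c@K.T; return q[:,:2]/q[:,2:]
def cloud(s):
    A,p,K=cam(s); h,w=s["z_map"].shape; u,v=np.meshgrid(np.arange(w),np.arange(h))
    z=s["z_map"]; c=np.stack([(u-K[0,2])/K[0,0]*z,(v-K[1,2])/K[1,1]*z,z],-1); return c@A.T+p
E
python3 - <<'E'
from h import *
for n,b in(("scene0",[(225,150,75,60),(285,165,115,85)]),("top0",[(190,150,65,55),(245,95,90,85)])):
    s=load(n); C=cloud(s)
    ims=[]
    for x,y,w,h in b:
        c=s["image"][y:y+h,x:x+w,::-1]; ims.append(cv2.resize(c,(390,390*h//w),interpolation=cv2.INTER_CUBIC))
    H=max(i.shape[0] for i in ims); ims=[cv2.copyMakeBorder(i,0,H-i.shape[0],0,5,0) for i in ims]
    cv2.imwrite(f"pics/c_{n}.png",np.hstack(ims))
for n,px in(("scene0",[(264,179),(255,190),(320,228),(237,140),(221,143),(195,157)]),("top0",[(220,179),(210,185),(290,138),(255,160),(166,183),(168,197),(171,226)])):
    s=load(n);C=cloud(s)
    for u,v in px: print(n,u,v,C[v,u].round(3))
E
```

```text
scene0 264 179 [0.434 0.014 0.035]
scene0 255 190 [0.393 0.011 0.005]
scene0 320 228 [ 0.464 -0.255  0.017]
scene0 237 140 [ 0.489  0.277 -0.002]
scene0 221 143 [0.396 0.237 0.06 ]
scene0 195 157 [0.291 0.252 0.037]
top0 220 179 [0.43  0.038 0.041]
top0 210 185 [0.424 0.083 0.015]
top0 290 138 [ 0.492 -0.263  0.144]
top0 255 160 [ 0.488 -0.122  0.011]
top0 166 183 [0.479 0.255 0.007]
top0 168 197 [0.398 0.253 0.063]
top0 171 226 [0.289 0.267 0.034]
```

```bash
ls pics
```

```text
c_scene0.png
c_top0.png
scene0.png
top0.png
```

View pics/c_scene0.png

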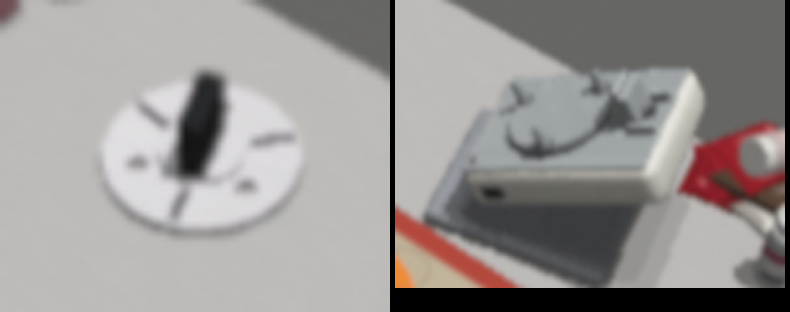

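View pics/c_top0.png

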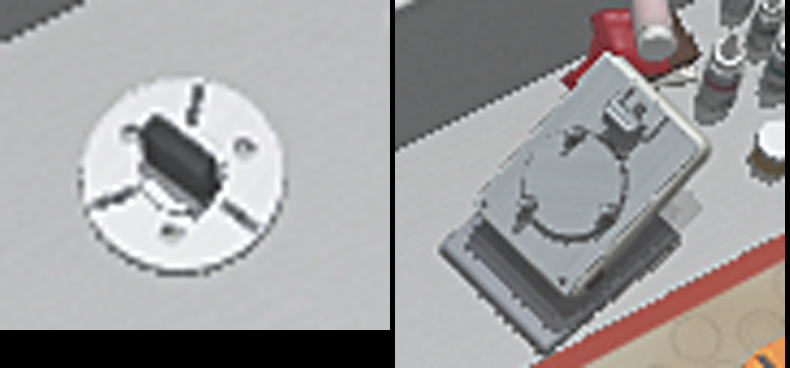

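The silver disc shows three holes, three slots and a black bar, so it is the target. The shaver has studs at the upper, lower left and lower right of the hub, and the catch at its upper end. Next I measure both.

```bash
python3 - <<'E'
from h import *
for n,b in(("scene0",(225,150,75,60)),("top0",(190,150,65,55))):
    s=load(n); x,y,w,h=b
    g=cv2.cvtColor(s["image"],cv2.COLOR_RGB2GRAY)[y:y+h,x:x+w]
    G=cv2.resize(g,None,fx=8,fy=8,interpolation=cv2.INTER_CUBIC)
    m=(G>np.percentile(G,50)*0+ (225 if 1 else 0)).astype(np.uint8)
    print(n,np.percentile(g,[5,25,50,75,90,99]))
    t,_=0,0
    tbl=np.median(g); wht=np.percentile(g,97); m=(G>(tbl+wht)/2).astype(np.uint8)
    cs,_=cv2.findContours(m,cv2.RETR_EXTERNAL,cv2.CHAIN_APPROX_NONE)
    c=max(cs,key=cv2.contourArea); hull=cv2.convexHull(c)
    f=lambda q:((np.asarray(q,float)+.5)/8-.5)+[x,y]
    P=np.array([onz(s,*q,0.008)[:2] for q in f(hull[:,0])])
    from scipy.optimize import least_squares
    r=least_squares(lambda p:np.hypot(*(P-p[:2]).T)-p[2],[*P.mean(0),.07],loss='soft_l1',f_scale=.001)
    print("disc circle",r.x.round(4),np.abs(r.fun).mean())
    # dark blobs in disc
    inside=np.zeros_like(m); cv2.fillPoly(inside,[cv2.convexHull(c)],1); inside=cv2.erode(inside,np.ones((15,15)))
    d=((G<(wht-45))&(inside>0)).astype(np.uint8)
    k,lab,st,ce=cv2.connectedComponentsWithStats(d)
    for i in range(1,k):
        if st[i,4]>60:
            q=f(ce[i]); p=onz(s,*q,.008)[:2]; e=p-r.x[:2]
            print(q.round(1),st[i,4],p.round(4),"r",np.hypot(*e).round(4),"ang",np.degrees(np.arctan2(e[1],e[0])).round(1))
    # bar: black depth cloud z>.05
    C=cloud(s)[y:y+h,x:x+w]; I=g<70; T=C[I&(C[...,2]>.02)]; print("bar pts",len(T),T.max(0).round(3))
    B=C[I&(C[...,2]>.05)&(C[...,2]<.075)]; print("top",len(B),B.mean(0).round(4),B.min(0).round(3),B.max(0).round(3))
    if len(B)>3:
        wv,V=np.linalg.eigh(np.cov(B[:,:2].T)); print("bar dir",np.degrees(np.arctan2(V[1,1],V[0,1])),wv**.5)
E
```

```text
scene0 [103.   186.   187.   188.   208.   221.01]
disc circle [0.4486 0.0357 0.0665] 0.0009065436477764416
[266.  178.8] 605 [0.4544 0.0309] r 0.0075 ang -39.3
[276.9 176.4] 746 [0.4933 0.0174] r 0.0483 ang -22.2
[271.9 185.3] 352 [ 0.453  -0.0072] r 0.0431 ang -84.2
bar pts 89 [0.462 0.047 0.068]
top 53 [0.4408 0.0277 0.0598] [0.423 0.012 0.05 ] [0.462 0.047 0.068]
bar dir -142.6348030093905 [0.00453431 0.01432974]
top0 [103.   188.   190.   193.   233.   246.26]
disc circle [0.4457 0.0373 0.0686] 0.0004405466144036765
[222.  167.1] 990 [0.4913 0.018 ] r 0.0494 ang -22.9
[218.1 177.6] 12064 [0.4499 0.0439] r 0.0079 ang 57.7
[230.2 174. ] 620 [ 0.4533 -0.008 ] r 0.0459 ang -80.4
[229.2 185.3] 895 [0.4065 0.0076] r 0.0492 ang -142.9
[218.1 188.1] 526 [0.4058 0.0539] r 0.0433 ang 157.4
bar pts 57 [0.464 0.079 1.89 ]
top 30 [0.441  0.0371 0.0586] [0.419 0.017 0.05 ] [0.464 0.056 0.066]
bar dir -139.9476212247711 [0.00680967 0.0174165 ]
```

```bash
python3 - <<'E'
from h import *
for n,b in(("scene0",(297,172,80,50)),("top0",(258,105,60,65))):
    s=load(n); x,y,w,h=b
    c=s["image"][y:y+h,x:x+w,::-1]; c=cv2.resize(c,None,fx=10,fy=10,interpolation=cv2.INTER_CUBIC)[:600,:800]
    c=cv2.convertScaleAbs(c,alpha=1.6,beta=-110)
    for i in range(0,w,10): cv2.putText(c,str(x+i),(i*10,10),0,.35,(0,0,255))
    for i in range(0,h,10): cv2.putText(c,str(y+i),(0,i*10+5),0,.35,(0,0,255))
    cv2.imwrite(f"pics/hub_{n}.png",c)
    C=cloud(s)[y:y+h,x:x+w].reshape(-1,3)
    # plane fit RANSAC near tilt 30deg
    rng=np.random.default_rng(0);best=0
    for _ in range(3000):
        a=C[rng.choice(len(C),3,False)]; nn=np.cross(a[1]-a[0],a[2]-a[0]); L=np.linalg.norm(nn)
        if L<1e-6: continue
        nn/=L; nn*=np.sign(nn[2])
        if abs(nn[2]-.866)>.05: continue
        k=np.abs((C-a[0])@nn)<.0025
        if k.sum()>best: best=k.sum();K=k
    Q=C[K]; m=Q.mean(0); nn=np.linalg.svd(Q-m)[2][2]; nn*=np.sign(nn[2])
    print(n,best,m.round(4),nn.round(4),"tilt",np.degrees(np.arccos(nn[2])),"az",np.degrees(np.arctan2(nn[1],nn[0])))
    d=(C-m)@nn; print(np.histogram(d,np.arange(-.02,.045,.0025)))
E
```

```text
scene0 689 [ 0.5033 -0.2774  0.1372] [-0.2344  0.4381  0.8678] tilt 29.791933268525607 az 118.1451213546918
(array([ 63,  58,  54,  72,  82,  88,  92, 341, 364,  80,  70, 217, 207,
        27,  19,  10,  15,  15,  19,  16,  10,  20,  17,   9,   6]), array([-2.00000000e-02, -1.75000000e-02, -1.50000000e-02, -1.25000000e-02,
       -1.00000000e-02, -7.50000000e-03, -5.00000000e-03, -2.50000000e-03,
       -1.04083409e-17,  2.50000000e-03,  5.00000000e-03,  7.50000000e-03,
        1.00000000e-02,  1.25000000e-02,  1.50000000e-02,  1.75000000e-02,
        2.00000000e-02,  2.25000000e-02,  2.50000000e-02,  2.75000000e-02,
        3.00000000e-02,  3.25000000e-02,  3.50000000e-02,  3.75000000e-02,
        4.00000000e-02,  4.25000000e-02]))
top0 422 [ 0.5111 -0.2658  0.1327] [-0.2339  0.4245  0.8747] tilt 28.990380198102915 az 118.86138728355974
(array([ 16,  10,  30,  29,  53,  96, 128, 208, 221, 172, 185, 140,  96,
        85,  42,  24,   7,   7,   2,   6,  12,   9,   4,  10,   3]), array([-2.00000000e-02, -1.75000000e-02, -1.50000000e-02, -1.25000000e-02,
       -1.00000000e-02, -7.50000000e-03, -5.00000000e-03, -2.50000000e-03,
       -1.04083409e-17,  2.50000000e-03,  5.00000000e-03,  7.50000000e-03,
        1.00000000e-02,  1.25000000e-02,  1.50000000e-02,  1.75000000e-02,
        2.00000000e-02,  2.25000000e-02,  2.50000000e-02,  2.75000000e-02,
        3.00000000e-02,  3.25000000e-02,  3.50000000e-02,  3.75000000e-02,
        4.00000000e-02,  4.25000000e-02]))
```

```bash
sleep 1
```

```text
(no output)
```

View pics/hub_top0.png

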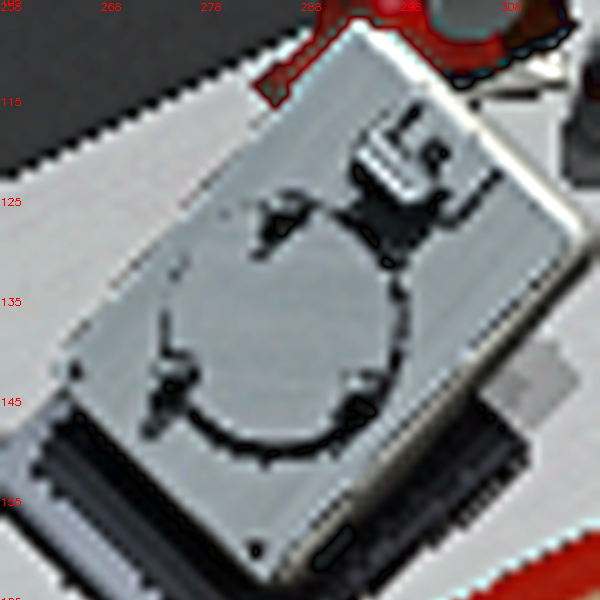

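View pics/hub_scene0.png

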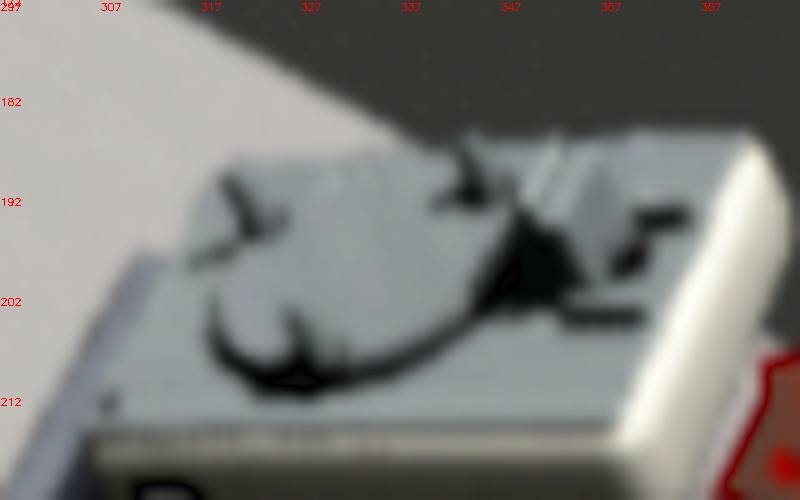

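```bash
python3 - <<'E'
from h import *
s=load("scene0");t=load("top0")
c=onz(t,286,137,.135); print(c)
az=np.radians(118.3);ti=np.radians(30)
Z=np.array([np.sin(ti)*np.cos(az),np.sin(ti)*np.sin(az),np.cos(ti)])
# in-plane: F=down-slope (front), W = Z x F
F=np.array([np.cos(ti)*np.cos(az),np.cos(ti)*np.sin(az),-np.sin(ti)]);W=np.cross(Z,F)
for n,S in(("scene",s),("top",t)):
    C=cloud(S); D=(C-c); h=D@Z; f=D@F; w=D@W
    k=(np.hypot(f,w)<.1)&(np.abs(h)<.06)
    print(n, "face",np.median(h[k&(np.hypot(f,w)>.055)&(h<-.004)&(h>-.016)]),"seat",np.median(h[k&(np.hypot(f,w)<.035)]))
    hi=k&(h>.010)&(np.hypot(f,w)<.06)
    vs,us=np.nonzero(hi)
    for u,v in zip(us,vs): print(u,v,"f %.1f w %.1f h %.1f"%(1e3*f[v,u],1e3*w[v,u],1e3*h[v,u]))
    # rectified view
    g=np.arange(-100,100,.4)/1e3; ff,ww=np.meshgrid(g,g,indexing='ij')
    for hh in (0,.025):
        P=c+ff[...,None]*F+ww[...,None]*W+hh*Z
        q=proj(S,P.reshape(-1,3)).reshape(*ff.shape,2).astype(np.float32)
        im=cv2.remap(S["image"],q[...,0],q[...,1],cv2.INTER_CUBIC)[...,::-1]
        im=cv2.convertScaleAbs(im,alpha=1.5,beta=-90)
        cv2.circle(im,(250,250),120,(0,0,255),1)
        for r in (45,):
            cv2.circle(im,(250,250),int(r/.4),(0,255,0),1)
        cv2.imwrite(f"pics/rect_{n}_{int(hh*1e3)}.png",im)
a=[cv2.imread(f"pics/rect_{n}_0.png") for n in("scene","top")]
cv2.imwrite("pics/rect0.png",cv2.resize(np.hstack(a),(800,400)))
E
```

```text
[ 0.50390508 -0.25078831  0.135     ]
scene face -0.009767780482775575 seat 0.00027048858754718044
343 184 f -35.7 w -31.6 h 26.2
343 185 f -37.6 w -26.7 h 26.4
344 185 f -37.4 w -31.4 h 22.2
343 186 f -33.7 w -29.8 h 19.9
344 186 f -38.3 w -28.0 h 21.1
345 186 f -38.8 w -31.9 h 17.6
343 187 f -34.9 w -25.9 h 19.2
344 187 f -35.5 w -29.6 h 15.8
345 187 f -41.8 w -25.4 h 19.1
346 187 f -39.4 w -33.3 h 12.2
320 188 f 42.2 w -21.6 h 24.4
343 188 f -32.3 w -27.2 h 14.1
344 188 f -37.7 w -24.3 h 16.4
345 188 f -40.2 w -25.5 h 15.1
320 189 f 42.0 w -19.1 h 22.5
321 189 f 39.6 w -20.5 h 21.0
322 189 f 37.0 w -21.7 h 19.8
320 190 f 42.8 w -17.8 h 19.5
321 190 f 40.4 w -19.2 h 18.0
322 190 f 35.6 w -17.7 h 19.1
320 191 f 46.1 w -19.5 h 13.9
321 191 f 37.7 w -13.6 h 18.7
322 191 f 37.1 w -17.2 h 15.5
323 191 f 36.9 w -21.2 h 11.8
321 192 f 40.6 w -14.9 h 13.6
322 192 f 39.7 w -18.0 h 10.6
326 201 f -5.7 w 40.5 h 25.1
326 202 f -5.9 w 43.0 h 23.3
327 202 f -6.6 w 39.7 h 20.2
328 202 f -8.0 w 37.3 h 17.8
326 203 f -4.3 w 43.2 h 19.5
327 203 f -8.5 w 44.2 h 20.3
328 203 f -7.9 w 39.3 h 15.7
326 2
[... 330 characters left out ...]
3 w -32.3 h 20.2
284 125 f -30.7 w -34.9 h 12.9
285 125 f -34.6 w -29.5 h 20.7
286 125 f -37.2 w -26.8 h 19.7
287 125 f -39.1 w -25.1 h 14.8
285 126 f -31.6 w -27.1 h 19.7
283 129 f -16.6 w -27.2 h 12.8
284 135 f -2.1 w -8.4 h 11.3
284 140 f 12.2 w 4.9 h 10.5
273 141 f 43.5 w -22.7 h 22.4
274 141 f 41.3 w -20.5 h 19.3
275 141 f 38.1 w -16.8 h 21.4
276 141 f 37.2 w -16.6 h 11.5
273 142 f 46.4 w -20.0 h 22.3
274 142 f 43.6 w -16.9 h 22.2
293 142 f -8.1 w 39.3 h 17.6
275 143 f 45.6 w -14.0 h 12.3
292 143 f -3.4 w 40.3 h 22.5
293 143 f -6.3 w 43.5 h 23.4
294 143 f -7.9 w 44.8 h 16.8
295 143 f -9.7 w 46.3 h 11.2
292 144 f 0.3 w 41.7 h 17.5
293 144 f -1.9 w 43.8 h 14.0
294 144 f -4.5 w 46.5 h 13.2
```

View pics/rect0.png

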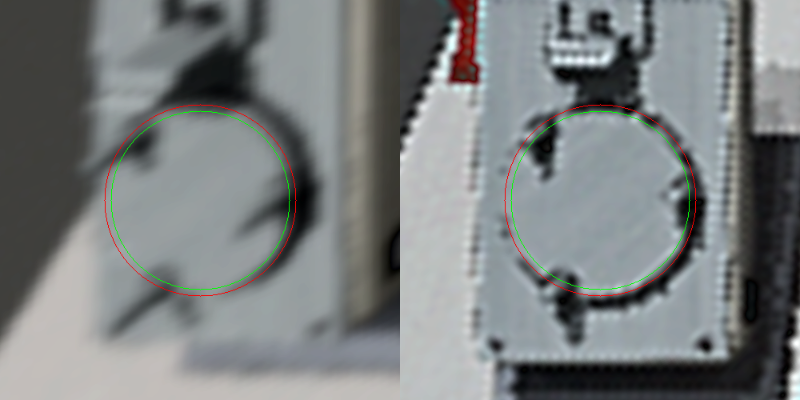

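```bash
cat >> h.py <<'E'
az=np.radians(118.3);ti=np.radians(30)
Z=np.array([np.sin(ti)*np.cos(az),np.sin(ti)*np.sin(az),np.cos(ti)])
F=np.array([np.cos(ti)*np.cos(az),np.cos(ti)*np.sin(az),-np.sin(ti)]);W=np.cross(Z,F)
c=np.array([0.5039,-0.2508,.135]); TH=-22.6
def hubp(f,w,h): return c+np.multiply.outer(np.asarray(f),F)+np.multiply.outer(np.asarray(w),W)+np.multiply.outer(np.asarray(h),Z)
A_=np.linspace(0,2*np.pi,73)
def overlay(s,box,sc,curves,fn):
    x,y,w,h=box; im=cv2.resize(s["image"][y:y+h,x:x+w,::-1],None,fx=sc,fy=sc,interpolation=cv2.INTER_CUBIC)
    for P,col in curves:
        q=((proj(s,P)-[x,y]+.5)*sc*16).astype(np.int32); cv2.polylines(im,[q],False,col,1,cv2.LINE_AA,4)
    cv2.imwrite(fn,im); return im
def hubcurves():
    L=[(hubp(.048*np.cos(A_),.048*np.sin(A_),0*A_),(0,0,255))]
    for k in range(3):
        a=np.radians(TH+120*k); f,w=.045*np.cos(a),.045*np.sin(a)
        L+=[(hubp(f+.0055*np.cos(A_),w+.0055*np.sin(A_),0*A_+.016),(0,160,0)),(hubp(f+.0*np.cos(A_),w+.0*np.sin(A_),np.linspace(0,.025,73)),(255,0,255))]
    return L
def disccurves(x,y,th):
    o=np.array([x,y,.008]); L=[]
    def circ(cx,cy,r,z): return np.stack([cx+r*np.cos(A_),cy+r*np.sin(A_),0*A_+z],1)
    L.append((circ(x,y,.07,.008),(0,0,255)))
    for k in range(3):
        a=np.radians(th+120*k); L.append((circ(x+.045*np.cos(a),y+.045*np.sin(a),.0075,.008),(0,160,0)))
    a=np.radians(th);u=np.array([np.cos(a),np.sin(a)]);v=np.array([-u[1],u[0]])
    b=np.array([[x,y]+i*.028*u+j*.01*v for i,j in((1,1),(-1,1),(-1,-1),(1,-1),(1,1))]); L.append((np.c_[b,0*b[:,0]+.062],(255,0,255)))
    return L
E
python3 - <<'E'
from h import *
a=[overlay(load(n+"0"),b,8,hubcurves(),"pics/x.png") for n,b in(("scene",(305,177,50,45)),("top",(266,115,45,45)))]
cv2.imwrite("pics/ov_hub.png",np.hstack(a))
a=[overlay(load(n+"0"),b,8,disccurves(.4465,.037,37.7),"pics/x.png") for n,b in(("scene",(240,155,48,48)),("top",(196,155,48,48)))]
cv2.imwrite("pics/ov_disc.png",np.hstack(a))
E
```

```text
(no output)
```

View pics/ov_hub.png

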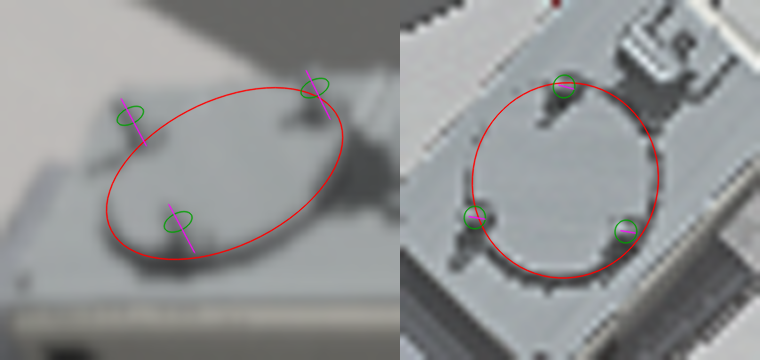

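View pics/ov_disc.png

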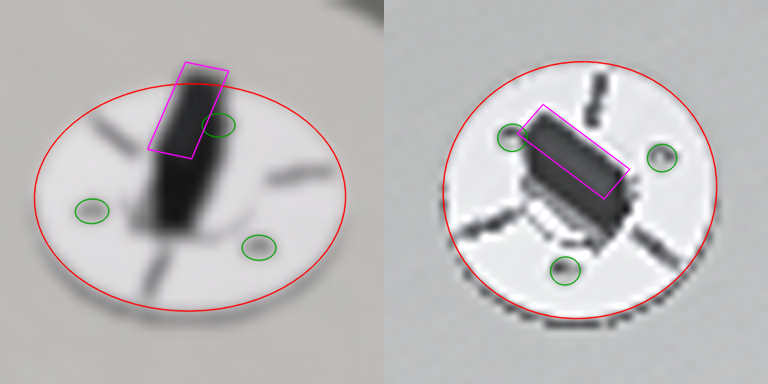

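```bash
cat >> h.py <<'E'
def tool(): 
    from rig import robot
    s=robot.sense(); return np.array(s["tool_pos"]),R.from_euler('xyz',s["ee_rot"]),s
def rel(p,Rt,p0=None,R0=None):
    if p0 is None: p0,R0,_=tool()
    d=R0.inv().apply(p-p0); w=(R0.inv()*Rt).as_rotvec(degrees=True); return d.round(4),w.round(2)
def frame(xd,yd):
    y=yd/np.linalg.norm(yd); x=xd-y*(xd@y); x/=np.linalg.norm(x); return R.from_matrix(np.stack([x,y,np.cross(x,y)],1))
E
python3 - <<'E'
from h import *
C=np.concatenate([cloud(load("scene0")).reshape(-1,3),cloud(load("top0")).reshape(-1,3)])
# heights along corridor
a=np.array([.183,.65]);b=np.array([.4465,.037]);L=np.linalg.norm(b-a);u=(b-a)/L;n=np.array([-u[1],u[0]])
D=C[:,:2]-a;s=D@u;t=D@n
for k in np.arange(-.05,L+.1,.05):
    m=(s>k)&(s<k+.05)&(abs(t)<.1)&(C[:,2]<.5); z=C[m,2]; print(round(k,2),m.sum(),np.percentile(z,[50,95,99]).round(3) if m.sum() else '')
y=np.radians(37.7-90)
Rt=frame(np.array([np.cos(y),np.sin(y),0]),np.array([0,0,-1.]))
p0=np.array([.183,.65,.231]);R0=R.from_euler('xyz',[-np.pi/2,0,1.296])
print(rel(np.array([.4465,.037,.12]),Rt,p0,R0),rel(np.array([.4465,.037,.23]),Rt))
E
```

```text
-0.05 961 [0.003 0.474 0.498]
0.0 1354 [0.274 0.493 0.499]
0.05 711 [0.007 0.481 0.495]
0.1 740 [0.104 0.473 0.497]
0.15 1140 [0.135 0.19  0.193]
0.2 1313 [0.129 0.19  0.193]
0.25 1500 [0.116 0.189 0.193]
0.3 1925 [0.105 0.189 0.192]
0.35 1628 [0.019 0.177 0.188]
0.4 1110 [0.003 0.062 0.069]
0.45 1219 [0.002 0.062 0.068]
0.5 1097 [-0.     0.007  0.013]
0.55 1088 [-0.     0.007  0.011]
0.6 1020 [0.004 0.013 0.017]
0.65 1185 [0.008 0.061 0.065]
0.7 1173 [0.002 0.012 0.347]
0.75 1250 [0.    0.35  0.357]
(array([-0.5185,  0.111 , -0.42  ]), array([ -0.  , 126.56,  -0.  ])) (array([-0.5176,  0.001 , -0.4198]), array([ 1.2000e-01,  1.2655e+02, -9.0000e-02]))
```

```bash
python3 -m crank '[[-0.0324,-0.01,-0.0263,0,7.91,0],[-0.0648,-0.02,-0.0525,0,15.8,0],[-0.0972,-0.03,-0.0788,0,23.7,0],[-0.1296,-0.03,-0.105,0,31.6,0],[-0.162,-0.03,-0.131,0,39.6,0],[-0.1944,-0.03,-0.1575,0,47.5,0],[-0.2268,-0.03,-0.184,0,55.4,0],[-0.2592,-0.03,-0.21,0,63.3,0],[-0.2917,-0.03,-0.236,0,71.2,0],[-0.324,-0.03,-0.2625,0,79.1,0],[-0.3565,-0.03,-0.289,0,87,0],[-0.389,-0.02,-0.315,0,94.9,0],[-0.421,0,-0.341,0,102.8,0],[-0.4537,0.02,-0.3675,0,110.7,0],[-0.486,0.045,-0.394,0,118.7,0],[-0.5185,0.065,-0.42,0,126.5,0],[-0.5185,0.09,-0.42,0,126.5,0],[-0.5185,0.111,-0.42,0,126.5,0],[-0.5185,0.111,-0.42,0,126.5,0],[-0.5185,0.111,-0.42,0,126.5,0]]' 1 60
python3 - <<'E'
from h import *
p,r,s=tool(); print(s["qpos"],r.as_matrix().round(3))
y=np.radians(37.7-90)
Rt=frame(np.array([np.cos(y),np.sin(y),0]),np.array([0,0,-1.]))
print(rel(np.array([.4465,.037,.0145]),Rt))
from rig import robot
a=[]
for n in("scene","top"):
    t=robot.snapshot(n);pickle.dump(t,open(n+"1.pkl","wb"));a.append(t["image"][:,:,::-1])
cv2.imwrite("pics/s1.png",cv2.resize(np.hstack([a[0][100:260,160:360],a[1][100:260,130:330]]),(800,320),interpolation=cv2.INTER_CUBIC))
E
```

```text
time: 2.1
tool_pos: [0.4464, 0.0367, 0.1202]
ee_rot: [-1.572, 0.001, -0.912]
wrist_force: [0.1, -0.1, 0.2]
finger_gap: 0.0854
[-1.45099470e-01 -9.96881317e-02  2.20956497e+00 -6.37871545e-06
  1.03283537e+00  7.66656458e-01] [[ 0.612 -0.001  0.791]
 [-0.791  0.     0.612]
 [-0.001 -1.    -0.001]]
(array([-0.    ,  0.1057,  0.0003]), array([ 0.04,  0.06, -0.05]))
```

View pics/s1.png

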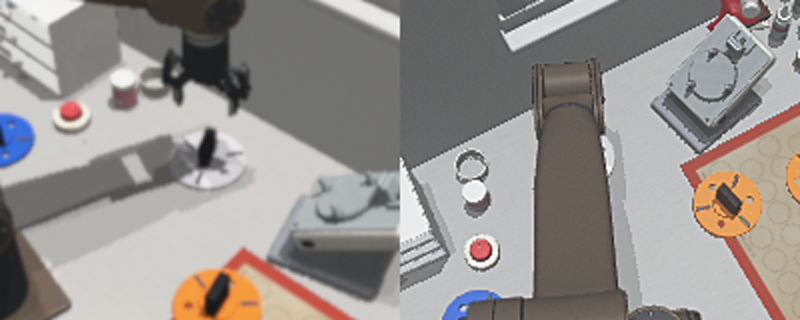

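```bash
python3 -m crank '[[0,0.02,0,0,0,0],[0,0.045,0,0,0,0],[0,0.07,0,0,0,0],[0,0.09,0,0,0,0],[0,0.1,0,0,0,0],[0,0.1055,0,0,0,0],[0,0.1055,0,0,0,0]]' 1 60
python3 -m crank '[[0,0,0,0,0,0],[0,0,0,0,0,0],[0,0,0,0,0,0],[0,0,0,0,0,0],[0,0,0,0,0,0],[0,0,0,0,0,0],[0,0,0,0,0,0],[0,0,0,0,0,0]]' 0 60
python3 -c "
from h import *
print(tool()[2])"
```

```text
time: 2.9
tool_pos: [0.4471, 0.0367, 0.0152]
ee_rot: [-1.57, -0.0, -0.911]
wrist_force: [-0.4, -0.1, -0.0]
finger_gap: 0.0857
time: 3.7
tool_pos: [0.4473, 0.0365, 0.0153]
ee_rot: [-1.57, -0.001, -0.912]
wrist_force: [0.1, -0.7, 2.9]
finger_gap: 0.0195
{'time': 3.7, 'qpos': array([-1.45298376e-01,  9.87836866e-02,  2.25012405e+00, -2.54717997e-04,
        7.91499982e-01,  7.66645654e-01]), 'qvel': array([ 5.40662724e-04,  8.41919958e-04,  7.26354332e-05,  1.11859946e-03,
       -9.75602109e-05,  5.44820778e-04]), 'joint_torque': array([ 3.99002898e-01, -2.35008538e+01, -1.95835769e+01,  1.41453710e-01,
        5.65693353e-02, -6.75486357e-03]), 'tool_pos': array([0.44727801, 0.03647887, 0.01531024]), 'ee_rot': array([-1.57010499e+00, -9.79281745e-04, -9.11765466e-01]), 'wrist_force': array([ 0.1052067 , -0.72447903,  2.91913504]), 'torque': array([-0.17483529, -0.03835854, -0.06436546]), 'finger_gap': 0.01950536541014216}
```

```bash
python3 -m crank '[[0,-0.01,0,0,0,0],[0,-0.03,0,0,0,0],[0,-0.06,0,0,0,0],[0,-0.1,0,0,0,0],[0,-0.14,0,0,0,0],[0,-0.18,0,0,0,0],[0,-0.2,0,0,0,0],[0,-0.21,0,0,0,0],[0,-0.21,0,0,0,0]]' 0 90
cat >> h.py <<'E'
def mate(h,th=None):
    th=np.radians(TH if th is None else th); dx=np.cos(th)*F+np.sin(th)*W; dy=np.cross(Z,dx)
    return c+Z*(h+.0153), frame(-dy,-Z)
E
python3 - <<'E'
from h import *
from rig import robot
p,r,s=tool(); print(p,s["wrist_force"],s["torque"],s["finger_gap"],s["qpos"].round(2))
for h in(.06,.045): print(rel(*mate(h)))
im=[]
for n in("scene","top"):
    t=robot.snapshot(n);pickle.dump(t,open(n+"2.pkl","wb"));im.append(t["image"][:,:,::-1])
cv2.imwrite("pics/s2.png",cv2.resize(np.hstack([im[0][60:260,160:360],im[1][80:280,130:330]]),(800,400),interpolation=cv2.INTER_CUBIC))
E
```

```text
time: 4.6
tool_pos: [0.4465, 0.0368, 0.2253]
ee_rot: [-1.57, -0.0, -0.912]
wrist_force: [0.4, 1.0, -2.8]
finger_gap: 0.0189
[0.44654826 0.03678386 0.22527485] [ 0.36590274  0.99944149 -2.80659196] [ 0.01718223 -0.04429287  0.01358897] 0.018908738579562597 [-0.15 -0.23  2.12  0.    1.26  0.77]
(array([ 0.2253,  0.0251, -0.1246]), array([-19.47, -56.58, -24.47]))
(array([ 0.2327,  0.0381, -0.1258]), array([-19.47, -56.58, -24.47]))
```

View pics/s2.png

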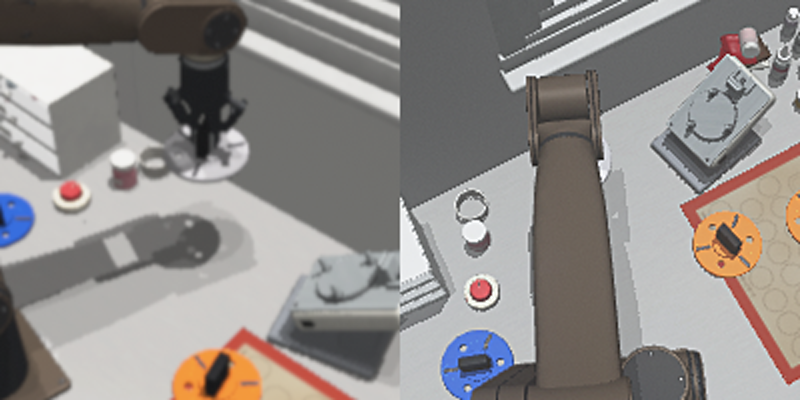

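```bash
python3 -m crank '[[0.0225,-0.015,-0.0125,-1.95,-5.66,-2.45],[0.045,-0.02,-0.025,-3.9,-11.3,-4.9],[0.0676,-0.02,-0.0374,-5.84,-17,-7.34],[0.09,-0.02,-0.05,-7.8,-22.6,-9.8],[0.1127,-0.02,-0.0623,-9.74,-28.3,-12.2],[0.135,-0.02,-0.0748,-11.7,-33.9,-14.7],[0.1577,-0.015,-0.0872,-13.6,-39.6,-17.1],[0.18,-0.005,-0.1,-15.6,-45.3,-19.6],[0.2028,0.005,-0.112,-17.5,-50.9,-22],[0.2253,0.015,-0.1246,-19.5,-56.6,-24.5],[0.2253,0.0251,-0.1246,-19.5,-56.6,-24.5],[0.2253,0.0251,-0.1246,-19.5,-56.6,-24.5],[0.2253,0.0251,-0.1246,-19.5,-56.6,-24.5]]'
python3 - <<'E'
from h import *
from rig import robot
p,r,s=tool(); print(s["qpos"].round(2))
for h in(.06,.03): print(rel(*mate(h)))
im=[]
for n,b in(("scene",(290,130,100,100)),("top",(235,90,100,100))):
    t=robot.snapshot(n);pickle.dump(t,open(n+"3.pkl","wb"))
    im.append(overlay(t,b,4,hubcurves()[1:],"pics/x.png")); im[-1]=cv2.resize(t["image"][b[1]:b[1]+100,b[0]:b[0]+100,::-1],None,fx=4,fy=4,interpolation=cv2.INTER_CUBIC)
cv2.imwrite("pics/s3.png",np.hstack(im))
E
```

```text
time: 6.0
tool_pos: [0.4855, -0.2169, 0.1982]
ee_rot: [-2.059, -0.191, 0.147]
wrist_force: [0.0, -0.0, -2.7]
finger_gap: 0.0189
[-0.48 -0.18  2.19 -0.43  0.74 -0.31]
(array([ 0.0008, -0.0013, -0.0016]), array([-0.11,  0.04, -0.16]))
(array([ 0.0008,  0.0287, -0.0017]), array([-0.11,  0.04, -0.16]))
```

View pics/s3.png

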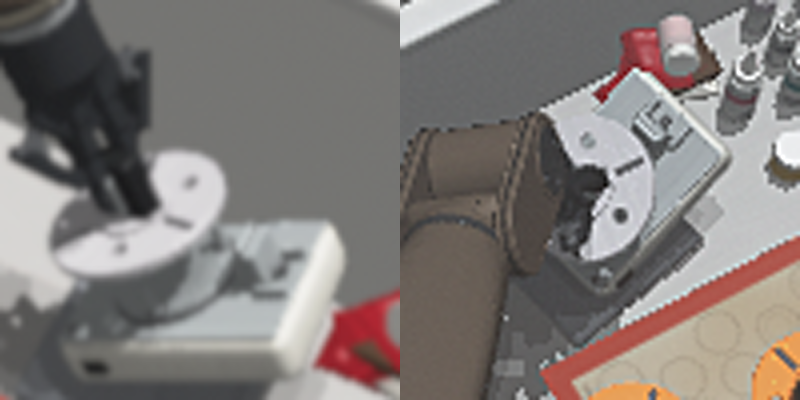

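```bash
cat >> h.py <<'E'
def heldcurves(p,r,off=(0,0),dth=0,und=.0153):
    Rm=r.as_matrix(); z=-Rm[:,1]; x=Rm[:,2]; y=np.cross(z,x)
    a=np.radians(dth); x,y=np.cos(a)*x+np.sin(a)*y,-np.sin(a)*x+np.cos(a)*y
    o=p-z*und+off[0]*x+off[1]*y
    pt=lambda cx,cy,rr,h:o+np.outer(cx+rr*np.cos(A_),x)+np.outer(cy+rr*np.sin(A_),y)+h*z
    L=[(pt(0,0,.07,.008),(0,0,255))]
    for k in range(3):
        t=np.radians(120*k); L.append((pt(.045*np.cos(t),.045*np.sin(t),.0075,.008),(0,200,0)))
    return L
E
python3 - <<'E'
from h import *
p,r,s=tool(); im=[]
for n,b in(("scene",(300,160,50,45)),("top",(265,110,50,45))):
    t=load(n+"3"); im.append(overlay(t,b,8,heldcurves(p,r),"pics/x.png"))
cv2.imwrite("pics/ov3.png",np.hstack(im))
E
```

```text
(no output)
```

View pics/ov3.png

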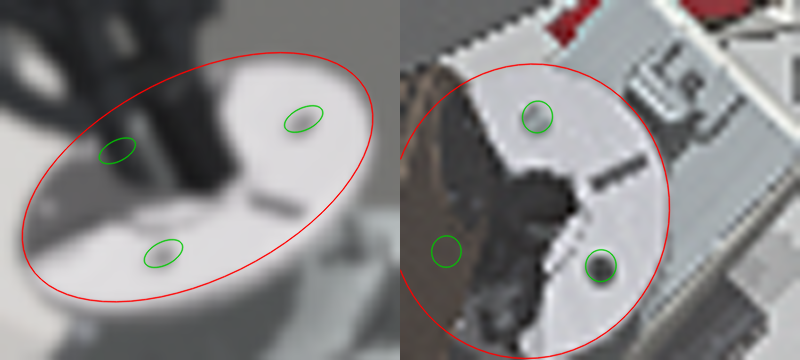

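```bash
python3 -m crank '[[0.0008,0,-0.0017,-0.1,0,-0.16],[0.0008,0.008,-0.0017,-0.1,0,-0.16],[0.0008,0.016,-0.0017,-0.1,0,-0.16],[0.0008,0.024,-0.0017,-0.1,0,-0.16],[0.0008,0.0287,-0.0017,-0.1,0,-0.16],[0.0008,0.0287,-0.0017,-0.1,0,-0.16],[0.0008,0.0287,-0.0017,-0.1,0,-0.16]]'
python3 - <<'E'
from h import *
from rig import robot
p,r,s=tool(); print(s["qpos"].round(2))
for h in(.03,.0): print(rel(*mate(h)))
im=[]
for n,b in(("scene",(300,165,50,45)),("top",(265,110,50,45))):
    t=robot.snapshot(n);pickle.dump(t,open(n+"4.pkl","wb")); im.append(overlay(t,b,8,heldcurves(p,r)[:1]+hubcurves()[1:],"pics/x.png"))
cv2.imwrite("pics/ov4.png",np.hstack(im))
E
```

```text
time: 6.8
tool_pos: [0.4937, -0.2319, 0.1755]
ee_rot: [-2.063, -0.195, 0.149]
wrist_force: [1.2, 0.9, -3.9]
finger_gap: 0.0187
[-0.5  -0.13  2.19 -0.45  0.68 -0.3 ]
(array([-0.0006,  0.0005,  0.0015]), array([0.11, 0.04, 0.1 ]))
(array([-0.0006,  0.0305,  0.0016]), array([0.11, 0.04, 0.1 ]))
```

View pics/ov4.png

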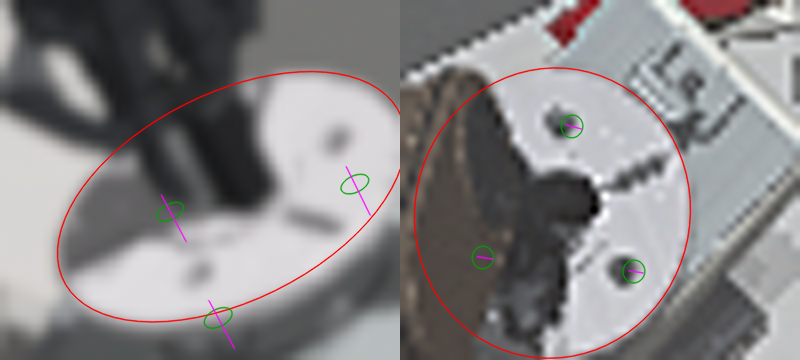

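```bash
python3 -m crank '[[0,0,0,0,0,0],[0,0,0,0,0,0],[0,0,0,0,0,0]]'; python3 - <<'E'
from h import *
p,r,s=tool(); print(s["wrist_force"],s["torque"])
for h in(.03,.0): print(rel(*mate(h)))
E
```

```text
time: 7.2
tool_pos: [0.4938, -0.2318, 0.1761]
ee_rot: [-2.063, -0.195, 0.15]
wrist_force: [-0.7, 0.7, -2.9]
finger_gap: 0.0191
[-0.71845525  0.69675096 -2.92529371] [0.46590183 0.28748598 0.00550405]
(array([-0.0009,  0.001 ,  0.0017]), array([0.14, 0.04, 0.15]))
(array([-0.0009,  0.031 ,  0.0018]), array([0.14, 0.04, 0.15]))
```

```bash
python3 -m crank '[[-0.0005,0.0004,0.0009,0.1,0,0.1],[-0.0009,0.001,0.0017,0.14,0,0.15],[-0.0009,0.001,0.0017,0.14,0,0.15],[-0.0009,0.001,0.0017,0.14,0,0.15],[-0.0009,0.001,0.0017,0.14,0,0.15]]'; python3 - <<'E'
from h import *
from rig import robot
p,r,s=tool(); print(s["wrist_force"],s["torque"])
for h in(.03,.0): print(rel(*mate(h)))
im=[]
for n,b in(("scene",(300,165,50,45)),("top",(265,110,50,45))):
    t=robot.snapshot(n);pickle.dump(t,open(n+"5.pkl","wb")); im.append(overlay(t,b,8,heldcurves(p,r)+[(P,(255,0,0)) for P,_ in heldcurves(*mate(.03))],"pics/x.png"))
cv2.imwrite("pics/ov5.png",np.hstack(im))
E
```

```text
time: 7.7
tool_pos: [0.493, -0.2309, 0.174]
ee_rot: [-2.06, -0.193, 0.148]
wrist_force: [0.5, -0.5, -3.1]
finger_gap: 0.0191
[ 0.45400864 -0.48802906 -3.09439808] [ 4.66507424e-01  3.00174862e-01 -1.09815551e-04]
(array([ 0.0002, -0.0002, -0.0001]), array([-0.01,  0.04, -0.02]))
(array([ 0.0002,  0.0298, -0.0001]), array([-0.01,  0.04, -0.02]))
```

View pics/ov5.png

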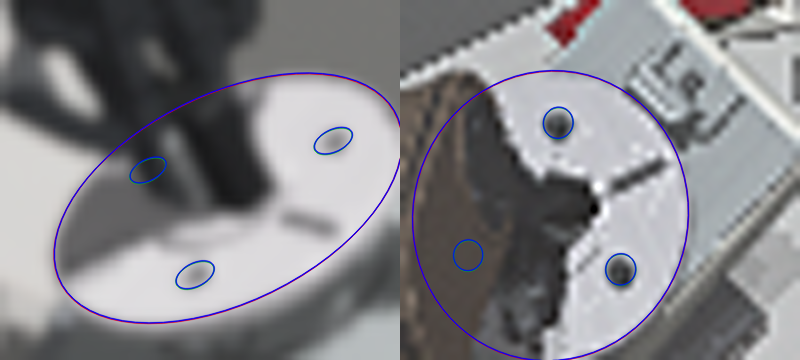

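```bash
python3 -m crank '[[0.0002,0.003,0,0,0,0],[0.0002,0.006,0,0,0,0],[0.0002,0.009,0,0,0,0],[0.0002,0.012,0,0,0,0],[0.0002,0.012,0,0,0,0]]'; python3 - <<'E'
from h import *
p,r,s=tool(); f=np.array(s["wrist_force"])-[0,0,-2.9]; print("hub f,w,z force",f@F,f@W,f@Z,s["torque"])
for h in(.018,.0): print(rel(*mate(h)))
E
```

```text
time: 8.3
tool_pos: [0.4963, -0.2356, 0.1635]
ee_rot: [-2.06, -0.194, 0.148]
wrist_force: [-2.3, 5.0, -0.3]
finger_gap: 0.0189
hub f,w,z force 3.4409139989708573 -0.37279718912589865 4.951552415588467 [0.74685332 0.11376776 0.06972029]
(array([-0.0003, -0.0001, -0.0006]), array([-0.06,  0.01,  0.02]))
(array([-0.0003,  0.0179, -0.0006]), array([-0.06,  0.01,  0.02]))
```

```bash
python3 -m crank '[[0,0.003,0,0,0,0],[0,0.006,0,0,0,0],[0,0.009,0,0,0,0],[0,0.011,0,0,0,0],[0,0.011,0,0,0,0]]'; python3 - <<'E'
from h import *
from rig import robot
p,r,s=tool(); f=np.array(s["wrist_force"])-[0,0,-2.9]; print("hub f,w,z force",f@F,f@W,f@Z,s["torque"])
for h in(.007,.0): print(rel(*mate(h)))
im=[]
for n,b in(("scene",(300,160,65,60)),("top",(265,105,60,60))):
    t=robot.snapshot(n);pickle.dump(t,open(n+"6.pkl","wb")); im.append(overlay(t,b,6,heldcurves(p,r),"pics/x.png"))
cv2.imwrite("pics/ov6.png",np.hstack(im))
E
```

```text
time: 8.8
tool_pos: [0.4997, -0.24, 0.154]
ee_rot: [-2.06, -0.196, 0.15]
wrist_force: [1.7, 5.7, -2.7]
finger_gap: 0.0187
hub f,w,z force 3.577862683342978 -4.153645929907581 2.2683377147142734 [ 1.06179265 -0.16779575  0.41806656]
(array([-0.0011, -0.0001, -0.001 ]), array([-0.07,  0.02,  0.16]))
(array([-0.0012,  0.0069, -0.001 ]), array([-0.07,  0.02,  0.16]))
```

View pics/ov6.png

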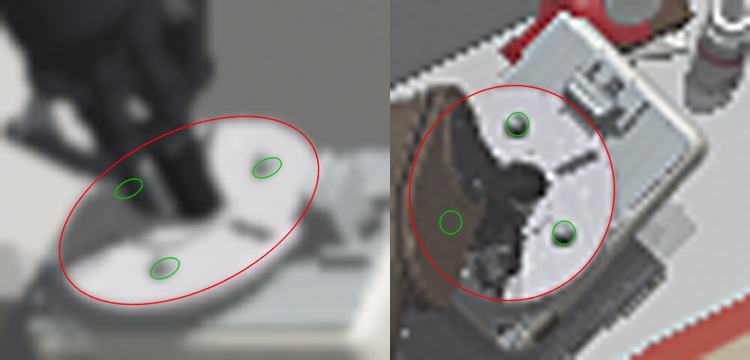

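```bash
python3 -m crank '[[0.0008,0.001,0.0005,0,0,0],[0.001,0.003,0.0005,0,0,0],[0.001,0.005,0.0005,0,0,0],[0.001,0.007,0.0005,0,0,0],[0.001,0.0085,0.0005,0,0,0],[0.001,0.0085,0.0005,0,0,0]]'; python3 - <<'E'
from h import *
from rig import robot
p,r,s=tool(); f=np.array(s["wrist_force"])-[0,0,-2.9]; print("hub f,w,z force",f@F,f@W,f@Z,s["torque"])
print(rel(*mate(0)))
im=[]
for n,b in(("scene",(300,160,65,60)),("top",(265,105,60,60))):
    t=robot.snapshot(n);pickle.dump(t,open(n+"7.pkl","wb")); im.append(overlay(t,b,6,[],"pics/x.png"))
cv2.imwrite("pics/ov7.png",np.hstack(im))
E
```

```text
time: 9.5
tool_pos: [0.5016, -0.2434, 0.1485]
ee_rot: [-2.06, -0.192, 0.147]
wrist_force: [-10.7, 13.7, 12.9]
finger_gap: 0.0191
hub f,w,z force 6.909318292173165 2.92143179613769 22.287031789734524 [1.25684136 0.90009073 0.02590165]
(array([-0.0014,  0.0002, -0.0004]), array([-0.02,  0.01, -0.08]))
```

View pics/ov7.png

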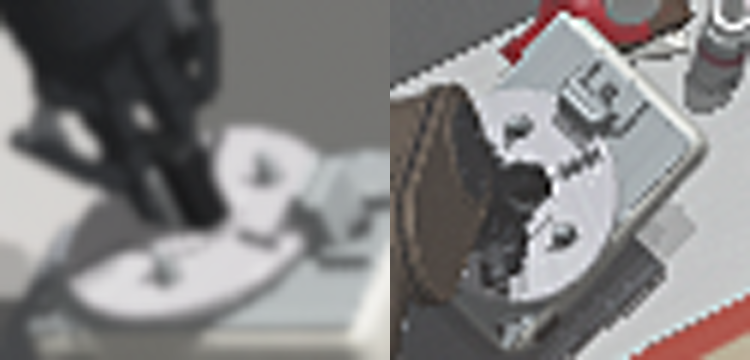

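```bash
python3 -m crank '[[-0.0004,0.001,0.0008,0,0,0],[-0.0004,0.0012,0.0008,0,0,0],[-0.0004,0.0012,0.0008,0,0,0]]'; python3 - <<'E'
from h import *
p,r,s=tool(); f=np.array(s["wrist_force"])-[0,0,-2.9]; print("hub f,w,z force",f@F,f@W,f@Z,s["torque"])
print(rel(*mate(0)))
E
```

```text
time: 9.9
tool_pos: [0.5016, -0.2434, 0.1485]
ee_rot: [-2.061, -0.192, 0.147]
wrist_force: [-16.2, 17.5, 19.7]
finger_gap: 0.0191
hub f,w,z force 8.728770766828132 5.9944339726129785 31.13087196635325 [ 1.36027375  1.22148973 -0.14032209]
(array([-0.0014,  0.0002, -0.0004]), array([ 0.06, -0.  , -0.07]))
```

```bash
python3 -m crank '[[-0.0005,-0.0012,0,0,0,0],[-0.0005,-0.0015,0,0,0,0]]'; python3 -m crank '[[0,0,0,0,0,0],[0,0,0,0,0,0],[0,0,0,0,0,0],[0,0,0,0,0,0],[0,0,0,0,0,0],[0,0,0,0,0,0]]' 0.55
python3 -m crank '[[0,-0.01,0,0,0,0],[0,-0.02,0,0,0,0],[0,-0.035,0,0,0,0],[0,-0.06,0,0,0,0],[0,-0.09,0,0,0,0],[0,-0.12,0,0,0,0],[0,-0.15,0,0,0,0],[0,-0.18,0,0,0,0],[0,-0.18,0,0,0,0]]'
python3 - <<'E'
from h import *
from rig import robot
p,r,s=tool(); print(p,s["wrist_force"],s["qpos"].round(2))
im=[]
for n,b in(("scene",(300,160,65,60)),("top",(265,105,60,60))):
    t=robot.snapshot(n);pickle.dump(t,open(n+"8.pkl","wb")); im.append(overlay(t,b,6,[],"pics/x.png"))
cv2.imwrite("pics/ov8.png",np.hstack(im))
E
```

```text
time: 10.1
tool_pos: [0.5016, -0.2434, 0.1486]
ee_rot: [-2.062, -0.195, 0.149]
wrist_force: [-2.4, 7.0, 5.0]
finger_gap: 0.0188
time: 10.7
tool_pos: [0.5006, -0.2436, 0.1463]
ee_rot: [-2.06, -0.193, 0.148]
wrist_force: [-0.1, -0.3, 0.0]
finger_gap: 0.047
time: 11.6
tool_pos: [0.4594, -0.1634, 0.3089]
ee_rot: [-2.066, -0.202, 0.152]
wrist_force: [-0.4, 0.3, 0.2]
finger_gap: 0.0471
[ 0.45936662 -0.16344011  0.30887872] [-0.37903926  0.30665107  0.22299277] [-0.39 -0.39  2.15 -0.39  0.99 -0.34]
```

View pics/ov8.png

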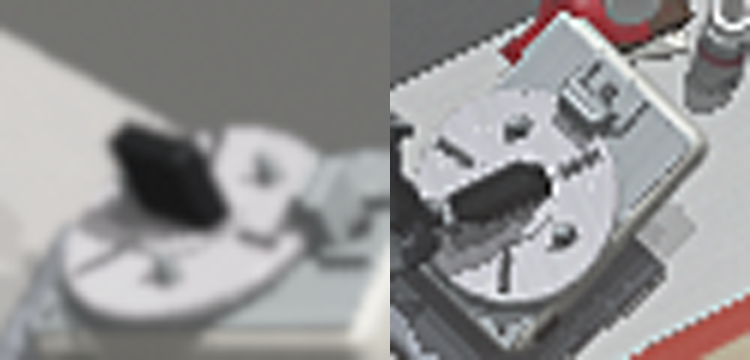

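```bash
python3 - <<'E'
from h import *
for n in("scene8","top8"):
    s=load(n); C=cloud(s);D=C-c;h=D@Z;f=D@F;w=D@W;rr=np.hypot(f,w)
    k=(rr<.068)&(rr>.034)&(h>.002)&(h<.014); 
    A=np.c_[f[k],w[k],np.ones(k.sum())]; co=np.linalg.lstsq(A,h[k],rcond=None)[0]
    print(n,k.sum(),"median h",np.median(h[k]),"slopes deg",np.degrees(co[:2]).round(2))
    s0=load(n[:-1]+"0")
    for nm in(s0,s):
        C=cloud(nm);D=C-c;h_=D@Z;f_=D@F;w_=D@W
        m=(abs(w_)<.015)&(h_>.012)&(f_<-.055)&(f_>-.11); print(" catch pts",m.sum(),"f pct",(1e3*np.percentile(f_[m],[5,25,50,75,95])).round(1),"hmax",h_[m].max())
a=[]
for n in("scene","top"):
    b=(330,175,40,35) if n=="scene" else (285,108,30,26)
    for i in "068": a.append((n,i,overlay(load(n+i),b,6 if n=="scene" else 8,[],"pics/x.png")))
cv2.imwrite("pics/catch.png",np.vstack([np.hstack([x[2] for x in a[:3]]),np.hstack([x[2] for x in a[3:]])]))
for n in ("top",):
    for i in "08":
        C=cloud(load(n+i)); print([C[v,u].round(3) for u,v in((168,197),(171,226),(166,183))])
E
```

```text
scene8 558 median h 0.008527703116551849 slopes deg [ 0.08 -0.27]
 catch pts 72 f pct [-85.2 -83.5 -78.6 -74.9 -67.5] hmax 0.0344810411916962
 catch pts 139 f pct [-84.7 -80.  -68.2 -62.6 -60.2] hmax 0.47700664750027694
top8 468 median h 0.008298187161001594 slopes deg [ 0.63 -0.28]
 catch pts 45 f pct [-83.3 -79.2 -75.  -68.7 -64.1] hmax 0.03958783872710444
 catch pts 61 f pct [-82.4 -76.7 -70.8 -63.1 -56.8] hmax 0.4756639224972185
[array([0.398, 0.253, 0.063]), array([0.289, 0.267, 0.034]), array([0.479, 0.255, 0.007])]
[array([0.399, 0.253, 0.062]), array([0.29 , 0.267, 0.032]), array([ 0.484,  0.256, -0.005])]
```

View pics/catch.png

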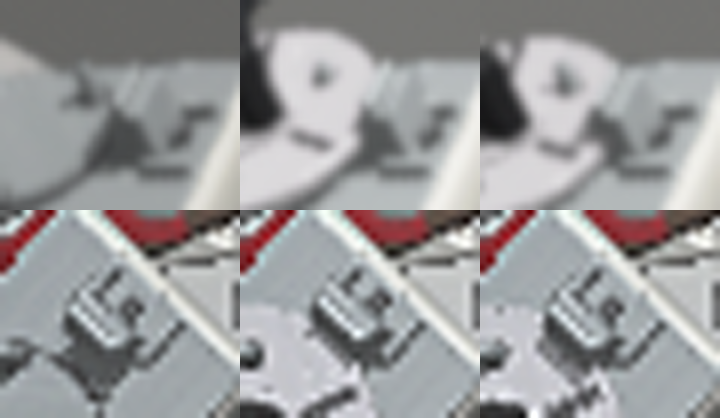

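The disc's face lies parallel to the seat at about 8.4 mm (8 mm thick). The catch is back at its original pixels (bottom row: left and right alike, middle pushed out), and the gripper is clear.

```bash
python3 -c "
from rig import robot
print(robot.hand_in())"
```

```text
the job is handed in; nothing more can be done
None
```

I fitted the silver shaving disc on the shaver's hub, let go of it and handed the job in. The last reading before the hand-in was at 11.6 s, against the 48 s limit. I gripped it by its bar, turned it to line up with the studs and pushed it past the spring catch with about 31 N.

**Seating:** The depth images put the disc's top face 8.3–8.5 mm above the seat, for a disc 8 mm thick. It is parallel to the seat within 0.3° in the scene view; the coarser top view gave 0.6°. All three studs had to be in their holes for the disc to seat, and I could see two of them.

**Catch:** It is back at the pixels it had before the fit, now over the disc's rim. This comes from the images only, as the catch's travel can't be read directly.

**Bystanders:** The sprinkle jar and a red-topped item I checked (I did not identify it as the lustre jar) read the same height and place as at the start. The cutter's reading moved 5 mm in x and 12 mm in height. I put that down to its thin ring, because the arm never came near it, but I did not take a second look.

**Release:** The gripper backed off 0.18 m and the wrist force was about zero.

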